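# Load two brake pads into a spring magazine

## Task

Load the two small eared brake pads, one at a time, into the empty spring magazine: set each pad lining-down in the mouth and press it straight down past the two sprung lips until both its ends have snapped under them and it stays down when you let go, the second pad on top of the first. Press firmly but carefully, feeling for the lips to give, and never force the pads hard against the bottom stop: only a little travel is left under the second pad. Leave the bigger pad and everything else on the bench where it is.

Things in the scene. Friction and masses are not known exactly. Their poses are not given: they have to be found in the camera images.
- pad_a_center (a point): Small eared brake pad, 240 g +-20%, lying lining down, dark steel plate up. 21 mm thick: lining 42 x 74 x 14 (x, y, z), on it a plate 44 x 76 x 7, and at each y end an ear 20 wide (x), 7 thick, level with the plate: 100 mm long over the ears. Point: the pad's centre, 10.5 mm above its underside. x across (grip here, 44 mm), y along, z up. A half turn about z changes nothing.
- pad_b_center (a point): The second small eared brake pad, the same as pad_a in every way, same point and axes; either may be loaded first.
- magazine: Spring magazine fixed on the bench: aluminium posts at the two y ends of a dark base plate 80 x 170 x 8 mm. Origin: centre of its underside; z up; y along its length, as the pads lie in it. The rim is 105 mm above the underside. Its x sides are open (82 mm clear between the posts), so fingers can go down beside a pad.
- magazine_mouth (a point): Centre of the mouth, at rim level; axes as the magazine's. In each post, a steel lip on a side spring reaches 4.5 mm over the pad's ear. Its top slopes, so a pad pressed down slides past; its flat underside then holds the ear down. The lips' underside is 19 to 37 mm below the rim, both alike, and is not measured: lips and follower are set together at any height in that range.
- channel_left (a point): Ear channel in the +y post: the point is at rim level, 45 mm from the mouth's centre. Both channels are 24 mm wide (x), end walls 103 mm apart (y); thin flares widen them to about 41 and 120 mm in the 12 mm above the rim. A pad set in the mouth rests on the follower or the pad below, its top about 21 mm above the lips' underside: press it about 21 mm down from there.
- channel_right (a point): Ear channel in the -y post, the mirror image. A push of about 7 to 15 N takes a pad past the lips; the push drops when the ears' lower edges are past, then about 8 mm more brings the plate's top under the lips. Let go, the pad is then held by the lips; if not, it comes back up.
- magazine_foot (a point): Centre of the base plate's upper face. Above it a damped spring follower plate pushes the stack up against the lips (4 N when empty, 9 N with two pads). Once the second pad is under the lips only about 2 mm of travel is left before a hard stop (14 N per mm). More than 25 N between a pad and the magazine damages it: keep the push under 18 N.
- big_pad: Bystander: a bigger brake pad without ears, 60 x 118 x 18 mm, lying among the others; origin at the centre of its underside. It does not fit; leave it.
- bearing: Bystander: steel bearing ring, 60 mm across, 18 mm high; origin at the centre of its underside.
- stud: Bystander: dark steel wheel stud lying down, 100 mm long along its x, head 28 mm square at its +x end; origin on the bench near its middle.
- wrench: Bystander: an open-end wrench lying along its x.
- tin: Bystander: a standing tin, 68 mm across, 100 mm high; origin at the centre of its underside.
Not all that is in view belongs to the job. Leave any orange or turquoise look-alike of the part that bears pad_b_center alone.

How it is judged:
On the way, in this order (a step that is already met when the one before it is completed fails the run):
1. one small pad is under the lips, let go (((x of pad_a_center in the frame of magazine between -0.004 and 0.004 m and y of pad_a_center in the frame of magazine between -0.004 and 0.004 m and z of pad_a_center in the frame of magazine below 0.0768 m and angle between pad_a_center's own z axis and vertical below 0.06 rad and contact force between the fingers and pad_a below 0.05 N and linear speed of pad_a below 0.02 m/s) or (x of pad_b_center in the frame of magazine between -0.004 and 0.004 m and y of pad_b_center in the frame of magazine between -0.004 and 0.004 m and z of pad_b_center in the frame of magazine below 0.0768 m and angle between pad_b_center's own z axis and vertical below 0.06 rad and contact force between the fingers and pad_b below 0.05 N and linear speed of pad_b below 0.02 m/s))), for 0.2 s.
2. both small pads are under the lips, let go (x of pad_a_center in the frame of magazine between -0.004 and 0.004 m and y of pad_a_center in the frame of magazine between -0.004 and 0.004 m and z of each of pad_a_center, pad_b_center in the frame of magazine below 0.0768 m and angle between each of pad_a_center, pad_b_center's own z axis and vertical below 0.06 rad and contact force between the fingers and pad_a below 0.05 N and linear speed of each of pad_a, pad_b below 0.02 m/s and x of pad_b_center in the frame of magazine between -0.004 and 0.004 m and y of pad_b_center in the frame of magazine between -0.004 and 0.004 m and contact force between the fingers and pad_b below 0.05 N), for 0.2 s.
At the end, for the whole second after the job is handed in: Both small pads are in the magazine, lining down, held under both lips by the spring: centres within 4 mm of the magazine's axis each way and lower than 77 mm above its underside (a pad not snapped under the lips stands higher), level within 0.06 rad, at rest and released (all of step 2); the robot touches nothing.
It fails at once if a pad pressed on the magazine with more than 25 N (contact force between any of pad_a, pad_b and magazine above 25 N).
It fails at once if the bigger pad or another bystander moved by more than 20 mm (distance of any of big_pad, bearing, stud, wrench, tin from where it was at the start of the episode above 0.02 m).
It also fails if it takes over 72 s, if anything falls off the work surface, if the arm or the gripper's body presses on something with over 40 N, if the wrist force passes 120 N, or if a joint passes its speed limit or range.

## Robot

A 6-joint arm with a two-finger parallel gripper is mounted at the origin on the work surface. World frame = base frame: x ahead of the robot, y to its left, z up, the work surface at z = 0. Lengths are in m, angles in rad, forces in N, time in s.
With the tool pointing down it reaches from about 0.325 to 0.9 m from the base axis. Payload 6.1 kg.
Tool frame: the origin (TCP) lies at the very end of the fingers, on their centre line; the grasp point (between the pads) lies 19 mm behind it; z points along the fingers, y is the line along which they close (so a half turn about z gives the same grasp; the last joint's range is limited). The gripper opens to 87 mm and grips with 3 to 60 N. Pads are 19 mm wide; open, the fingers measure 117 mm over their backs; the gripper's body (75 mm by 190 mm) begins 51 mm behind the grasp point.
Start: joints at [-1.379, 0.22, 1.526, -0, 1.395, -0.126], TCP at [0.195, -0.594, 0.223] pointing down, gripper open.
Joint ranges: [-2.98, 2.98], [-0.91, 2.08], [0.09, 2.57], [-1.24, 4.39], [0.2, 2.65], [-2.68, 2.68]. Speed limits (rad/s): [2.57, 2.57, 3.01, 3.14, 3.14, 3.14].

## Interface

Orientations are given as a 3x3 rotation matrix whose columns are the frame's x, y, z axes.
In Python, from plant import ctrl gives the robot as it stands. The module is installed in compiled form; this text tells all that it offers.
- The arm moves only by the tool play_rows, never from a script. Its argument "targets" is a list that holds one entry, the list of rows, each a list of 5 numbers: the shift along the tool's x, y, z scaled (see below), then the turn about the tool's z scaled (see below), then the closure, from 0 (fully open) to 1 (shut). In form: [[[dx, dy, dz, turn, grip], ...]]. A call has 1 to 20 rows; each row is the pose to reach, as a shift and turn from the pose commanded when the call began, along the tool's axes at that moment; what a row does not reach only later rows make up. The controller multiplies each number of a shift by 25 cm and each number of a turn by pi/2 rad. A row lasts 1/12 s, in which the tool goes at most 41.7 mm and 7.16 degrees, less where a joint would pass 70% of its speed; a pose out of reach is approached as far as the arm can. A call with a number of a shift or a turn outside -1 to 1 is refused whole. A call with a gripper value outside its range is refused whole. The fingers move at their own pace and stop on an object; "grip_force" is the grip in N (left out, the last holds). Time passes only in rows, so rows that repeat a pose let the fingers close. It gives the time, the measured TCP pose, the force, the opening and the grip force at its end, in the units of the state.
- ctrl.sense(): the state, without advancing time (a new reading comes with each control period).
- ctrl.read_camera(name): name is "scene" or "top" or "wrist"; returns the picture (400x640x3 uint8, red, green, blue); there is no depth.
- ctrl.camera_info(name): a dict with "vertical_fov" (degrees; the focal length in pixels is half the picture's height over the tangent of half this angle, whatever the lens; pixels are square), "cx", "cy" (the principal point, pixels), "k1" (the pictures are not rectified: a ray, as slopes to the right and down, at radius r is drawn at 1 + k1 r^2 times it, then the intrinsics apply), "view" (4x4, takes a point from world to camera coordinates); the wrist camera has in their place "mount" (4x4, takes a point from camera to tool coordinates, whose origin is the TCP and whose axes are the flange's). Camera axes: x right, y up, looking along -z (the intrinsics and any distortion apply to the point x, -y, -z); pixel columns grow to the right and rows downward; lengths in m; the calibration is good to about 2 mm. A picture is of the moment at which its call begins: read the wrist's pose just before it. camera_info takes no time and is no camera call.
- ctrl.close_job(): hands the job in; it is judged then, once.
Trained networks look in the newest picture that a camera, given by its name, has taken for a name from the list of things; names that differ only in an ending like _2 or _b are one class to them, and where a whole thing is asked for, a point or a joint stands for the part that bears it (a point fixed in the world has none). Each returns a list of dicts, best first, with "score" (0 to 1); they miss things now and then, are a little off and sometimes report something else, mostly with a low value. They report only what shows in the picture. A call takes as long as a camera call. They do not tell look-alikes from the thing itself.
- ctrl.look_for(camera, label): "bbox" ([left, top, right, bottom] in pixels, round what is visible of it).
- ctrl.trace(camera, label): "mask" (400x640 bool, what is visible of it) and "bbox" ([left, top, right, bottom] in pixels, round what is visible of it).
- ctrl.pinpoint(camera, label): "xy" ([column, row] in pixels: a listed point, or the origin of a listed thing).
The state is a dict: "time": time; "q": joint angles; "joint_velocities": joint speeds; "tau": joint torques, N m; "ee_pos": TCP position; "ee_rot": TCP orientation; "contact_force": force on the tool from outside, world axes, zero at the start; "moment": the same for the moment, N m; "finger_gap": opening from 0.0 (shut) to 1.0 (fully open); "gripper_force": force on a finger pad.
Only numpy, scipy, OpenCV 4.12 (cv2) and the standard library are available. Lean on these libraries where they do the work, as an engineer would, in place of code of your own. Each camera call takes 0.05 s, during which the arm holds its last target. There are 200 camera calls.

## Working session

There is one attempt and no reset: what is moved stays moved. The work goes in short steps, Python scripts to look and compute and a tool call to move; the robot and the scene stay as the last step left them, time stands still between calls to the robot, and variables do not carry over. Pictures are saved under pics/ and viewed, at most 10 in all, crops included, and the job is handed in when it is done.

Besides the shell and the picture viewer there is one more tool, called after "Emit:" by a JSON object that holds its "fn" and its "kwargs", one argument or row to a line. play_rows: Moves the arm, as the interface text tells. Shifts and turns lie within -1 to 1; 1 stands for 25 cm of shift or pi/2 rad of turn. Its arguments: {"type":"object","properties":{"targets":{"type":"array","items":{"type":"array","items":{"type":"array","items":{"type":"number","minimum":-1,"maximum":1}}}},"grip_force":{"type":"number"}},"required":["targets"]}

```bash
mkdir -p pics
cat > h.py <<'E'
import numpy as np, cv2
from plant import ctrl
def K(c):
    f=200/np.tan(np.radians(c["vertical_fov"])/2); return f,c["cx"],c["cy"],c["k1"]
def view(name,s=None):
    c=ctrl.camera_info(name)
    if name!="wrist": return c,np.array(c["view"])
    s=s or ctrl.sense(); T=np.eye(4); T[:3,:3]=s["ee_rot"]; T[:3,3]=s["ee_pos"]
    return c,np.linalg.inv(T@np.array(c["mount"]))
def proj(name,P,s=None):
    c,V=view(name,s); f,cx,cy,k=K(c); p=np.atleast_2d(P)@V[:3,:3].T+V[:3,3]
    u=np.stack([p[:,0]/-p[:,2],p[:,1]/p[:,2]],1); r2=(u**2).sum(1,keepdims=True)
    return u*(1+k*r2)*f+[cx,cy]
def unproj(name,px,z,s=None):
    c,V=view(name,s); f,cx,cy,k=K(c); d=(np.atleast_2d(px)-[cx,cy])/f; u=d.copy()
    for _ in range(20): u=d/(1+k*(u**2).sum(1,keepdims=True))
    r=np.c_[u[:,0],-u[:,1],-np.ones(len(u))]@V[:3,:3]; o=-V[:3,:3].T@V[:3,3]
    return o+r*((z-o[2])/r[:,2])[:,None]
def save(name,fn):
    im=ctrl.read_camera(name); cv2.imwrite(fn,im[:,:,::-1]); return im
E
python3 - <<'E'
from h import *
a=save("top","pics/top.png"); 
s=ctrl.sense(); print(s["ee_pos"],s["ee_rot"],s["contact_force"])
np.set_printoptions(precision=4,suppress=True)
for l,z in [("pad_a_center",.0105),("magazine_mouth",.105),("channel_left",.105),("channel_right",.105),("magazine",0),("big_pad",0),("tin",0),("bearing",0),("stud",0),("wrench",0)]:
    for d in ctrl.pinpoint("top",l): print(l,round(d["score"],2),np.round(d["xy"]),unproj("top",d["xy"],z)[0])
b=save("scene","pics/scene.png")
E
```

```text
[ 0.19518591 -0.59310809  0.22144873] [[ 9.49923060e-01  3.12483688e-01 -3.52454050e-04]
 [ 3.12483788e-01 -9.49921258e-01  1.86703707e-03]
 [ 2.48615036e-04 -1.88367775e-03 -9.99998195e-01]] [-1.19019718 -0.62360774 -0.28507648]
pad_a_center 0.64 [380. 253.] [ 0.4441 -0.1207  0.0105]
pad_a_center 0.47 [263. 212.] [0.5486 0.1658 0.0105]
magazine_mouth 0.84 [262. 212.] [0.5434 0.1587 0.105 ]
magazine_mouth 0.59 [268. 215.] [0.5375 0.1446 0.105 ]
channel_right 0.76 [282. 206.] [0.5574 0.1112 0.105 ]
magazine 0.72 [267. 215.] [0.5427 0.1566 0.    ]
big_pad 0.95 [451. 224.] [ 0.5129 -0.3021  0.    ]
big_pad 0.33 [263. 211.] [0.5537 0.1658 0.    ]
tin 0.59 [196. 153.] [0.7005 0.3334 0.    ]
bearing 0.68 [334. 139.] [ 0.7315 -0.0128  0.    ]
bearing 0.22 [244. 215.] [0.5432 0.2136 0.    ]
stud 0.75 [329. 279.] [0.3828 0.0049 0.    ]
stud 0.65 [333. 141.] [ 0.7267 -0.0099  0.    ]
wrench 0.96 [184. 256.] [0.4441 0.3626 0.    ]
```

View pics/top.png

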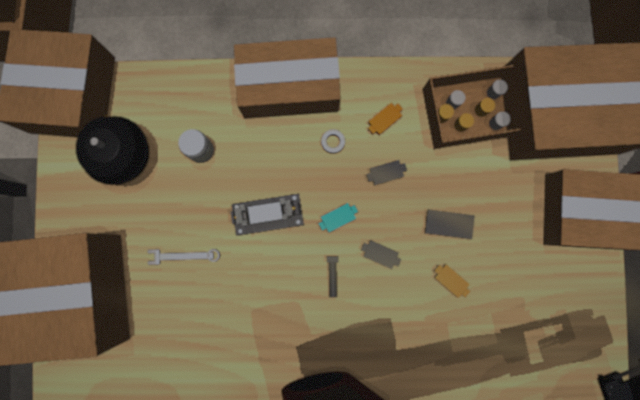

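View pics/scene.png

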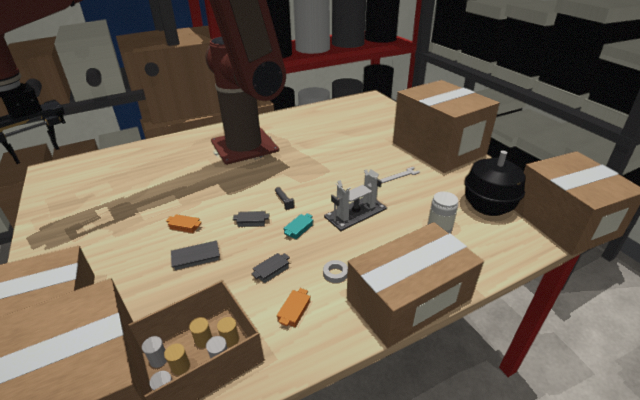

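The top view shows two dark eared pads at (381,254) and (386,173). The look-alikes are orange at (385,119) and (451,281) and turquoise at (338,217). The big pad has no ears and is at (450,224), and the magazine is at (267,214). The two dark ones fit the description: steel-dark plate, with ears. I'll confirm them in one crop and get coarse poses.

Run:
```python
from h import *
np.set_printoptions(precision=4,suppress=True)
im=cv2.imread("pics/top.png"); 
cv2.imwrite("pics/crop.png",cv2.resize(im[100:300,220:480],None,fx=3,fy=3,interpolation=cv2.INTER_CUBIC))
for n,(c,r) in dict(p1=(381,254),p2=(386,173)).items():
    sub=im[r-22:r+23,c-28:c+29].max(2); m=(sub<95).astype(np.uint8)
    n_,lab,st,ce=cv2.connectedComponentsWithStats(m); k=lab[22,28]
    ys,xs=np.nonzero(lab==k); P=unproj("top",np.c_[xs+c-28,ys+r-22],.021)[:,:2]
    w,V=np.linalg.eigh(np.cov(P.T)); v=V[:,1]; print(n,len(P),cv2.minAreaRect(P.astype(np.float32)*1000),P.mean(0),"yaw of long axis",np.degrees(np.arctan2(v[1],v[0])))
# magazine base corners by colour
for l in ("magazine",):
    for d in ctrl.trace("top",l)[:1]:
        ys,xs=np.nonzero(d["mask"]); print(d["bbox"]); P=unproj("top",np.c_[xs,ys],.008)[:,:2]; print(cv2.minAreaRect(P.astype(np.float32)*1000))
print(ctrl.camera_info("wrist"))
```

```text
p1 471 ((443.32403564453125, -120.89767456054688), (94.90157318115234, 38.29217529296875), 65.18179321289062) [ 0.4458 -0.1192] yaw of long axis 68.1536227335684
p2 572 ((643.7924194335938, -140.04629516601562), (42.2370491027832, 98.40375518798828), 14.912782669067383) [ 0.6435 -0.1401] yaw of long axis 106.68751944530474
[229.3, 194.2, 301.0, 239.1]
((544.2935180664062, 157.12393188476562), (84.09220886230469, 175.902099609375), 8.155749320983887)
{'vertical_fov': 61.60156407330747, 'cx': 315.62476544952506, 'cy': 201.36551686680153, 'k1': 0.0031205658044951654, 'mount': array([[ 0.0008,  0.962 ,  0.2731,  0.0747],
       [ 1.    , -0.0006, -0.0008, -0.0003],
       [-0.0006,  0.2731, -0.962 , -0.1622],
       [ 0.    ,  0.    ,  0.    ,  1.    ]])}
```

View pics/crop.png

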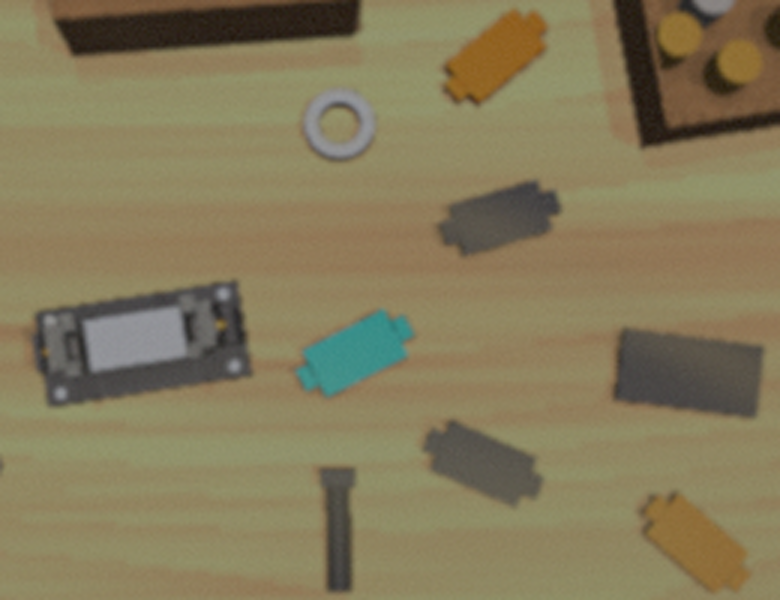

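Crop confirms it: the dark eared pads are at crop (483,463) and (500,218). I'll go to the magazine first with an empty gripper and look from close up, passing over pad 1.

```bash
cat >> h.py <<'E'
def goal(x,y,z,yaw,s=None):
    s=s or ctrl.sense(); R=np.array(s["ee_rot"]); d=R.T@(np.array([x,y,z])-s["ee_pos"])
    y0=np.degrees(np.arctan2(R[1,0],R[0,0])); t=(y0-yaw+180)%360-180
    print("goal d(25cm units)",np.round(d/.25,4),"turn",round(t/90,4),"| now",np.round(s["ee_pos"],4),"yaw",round(y0,2),"F",np.round(s["contact_force"],2),"gap",round(s["finger_gap"],3),"t",round(s["time"],2))
E
python3 - <<'E'
from h import *
goal(.35,-.3,.25,50)
E
```

```text
goal d(25cm units) [ 0.955  -0.9227 -0.1097] turn -0.3533 | now [ 0.1953 -0.5937  0.2226] yaw 18.2 F [-0.14  0.1  -0.65] gap 1.0 t 0.65
```

Emit:
{"fn": "play_rows", "kwargs": {
  "targets": [
    [[0.955,-0.92,-0.11,-0.35,0],[0.955,-0.92,-0.11,-0.35,0],[0.955,-0.92,-0.11,-0.35,0],[0.955,-0.92,-0.11,-0.35,0],[0.955,-0.92,-0.11,-0.35,0],[0.955,-0.92,-0.11,-0.35,0],[0.955,-0.92,-0.11,-0.35,0],[0.955,-0.92,-0.11,-0.35,0],[0.955,-0.92,-0.11,-0.35,0]]
  ]
}}

```text
time: 1.4
ee_pos: [0.3532, -0.2953, 0.2511]
ee_rot: [[0.642, 0.767, 0.003], [0.767, -0.642, 0.001], [0.003, 0.001, -1.0]]
contact_force: [-0.1, -1.6, 0.7]
finger_gap: 1.004
gripper_force: 0.0
```

Run:
```python
from h import *
goal(.42,-.07,.25,80)
```

```text
goal d(25cm units) [ 0.8625 -0.3739  0.0065] turn -0.3328 | now [ 0.3532 -0.2953  0.2511] yaw 50.05 F [-0.09 -1.56  0.72] gap 1.004 t 1.4
```

Emit:
{"fn": "play_rows", "kwargs": {
  "targets": [
    [[0.86,-0.37,0.0,-0.33,0],[0.86,-0.37,0.0,-0.33,0],[0.86,-0.37,0.0,-0.33,0],[0.86,-0.37,0.0,-0.33,0],[0.86,-0.37,0.0,-0.33,0],[0.86,-0.37,0.0,-0.33,0]]
  ]
}}

```text
time: 1.9
ee_pos: [0.4192, -0.074, 0.2504]
ee_rot: [[0.181, 0.983, 0.001], [0.983, -0.181, 0.001], [0.001, 0.001, -1.0]]
contact_force: [0.1, -0.1, -0.4]
finger_gap: 1.001
gripper_force: 0.0
```

Run:
```python
from h import *
goal(.544,.145,.25,98.5)
```

```text
goal d(25cm units) [0.9517 0.3325 0.0029] turn -0.2103 | now [ 0.4192 -0.074   0.2504] yaw 79.57 F [ 0.12 -0.15 -0.42] gap 1.001 t 1.9
```

Emit:
{"fn": "play_rows", "kwargs": {
  "targets": [
    [[0.95,0.33,0.0,-0.21,0],[0.95,0.33,0.0,-0.21,0],[0.95,0.33,0.0,-0.21,0],[0.95,0.33,0.0,-0.21,0],[0.95,0.33,0.0,-0.21,0],[0.95,0.33,0.0,-0.21,0],[0.95,0.33,0.0,-0.21,0],[0.95,0.33,0.0,-0.21,0],[0.95,0.33,0.0,-0.21,0],[0.95,0.33,0.0,-0.21,0]]
  ]
}}

```text
time: 2.73
ee_pos: [0.5432, 0.1403, 0.2501]
ee_rot: [[-0.143, 0.99, -0.0], [0.99, 0.143, -0.0], [-0.0, -0.0, -1.0]]
contact_force: [0.2, -0.2, -0.1]
finger_gap: 1.001
gripper_force: 0.0
```

Run:
```python
from h import *
np.set_printoptions(precision=4,suppress=True)
s=ctrl.sense(); goal(.544,.157,.25,98.5,s)
im=save("wrist","pics/w1.png")
for l,z in [("magazine_mouth",.105),("channel_left",.105),("channel_right",.105),("magazine_foot",.008),("magazine",0)]:
    for d in ctrl.pinpoint("wrist",l)[:2]: print(l,round(d["score"],2),np.round(d["xy"]),unproj("wrist",d["xy"],z,s)[0])
```

```text
goal d(25cm units) [0.0657 0.0129 0.0003] turn -0.0028 | now [0.5432 0.1403 0.2501] yaw 98.25 F [ 0.22 -0.24 -0.08] gap 1.001 t 2.73
magazine_mouth 0.8 [321. 177.] [0.5463 0.1517 0.105 ]
channel_left 0.94 [322. 122.] [0.5398 0.2019 0.105 ]
channel_right 0.96 [319. 220.] [0.5512 0.1094 0.105 ]
magazine 0.58 [319. 156.] [0.5445 0.1568 0.    ]
```

View pics/w1.png

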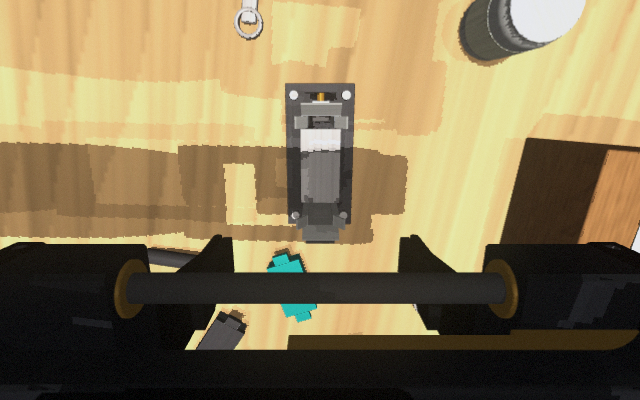

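Run:
```python
from h import *
np.set_printoptions(precision=4,suppress=True)
im=cv2.imread("pics/w1.png"); s=ctrl.sense()
cv2.imwrite("pics/w1c.png",cv2.resize(im[75:255,265:380],None,fx=4.4,fy=3.3,interpolation=cv2.INTER_CUBIC))
f=im.astype(float); chroma=f.max(2)-f.min(2); rel=chroma/(f.max(2)+1)
L=[];R=[]
for r in range(90,212,2):
    row=rel[r]; k=row[265:380]<.25; c=np.nonzero(k)[0]+265
    c=c[(c>275)&(c<365)]; 
    if len(c): L.append((c.min()-.5,r)); R.append((c.max()+.5,r))
for n,E in (("L",L),("R",R)):
    P=unproj("wrist",E,.008,s)[:,:2]
    for _ in range(3):
        v=cv2.fitLine(P.astype(np.float32),cv2.DIST_HUBER,0,1e-5,1e-5).ravel().astype(float); d=(P-v[2:])@[-v[1],v[0]]; P=P[abs(d)<.002]
    v*= np.r_[np.sign(v[1]),np.sign(v[1]),1,1]; yaw=np.degrees(np.arctan2(v[1],v[0]))
    print(n,len(P),yaw,"x at y=.156:",v[2]+(.156-v[3])*v[0]/v[1])
c=np.arange(300,342,3); T=[]
for q in c:
    col=rel[75:100,q]; k=np.nonzero(col<.25)[0]; T.append((q,75+k.min()-.5))
P=unproj("wrist",T,.008,s)[:,:2]; print("top edge mid",np.median(P,0), P[0],P[-1])
```

```text
L 61 98.08134052075734 x at y=.156: 0.505983169449816
R 61 98.20568398337518 x at y=.156: 0.5857887057445954
top edge mid [0.5336 0.2399] [0.5116 0.2367] [0.5556 0.2431]
```

View pics/w1c.png

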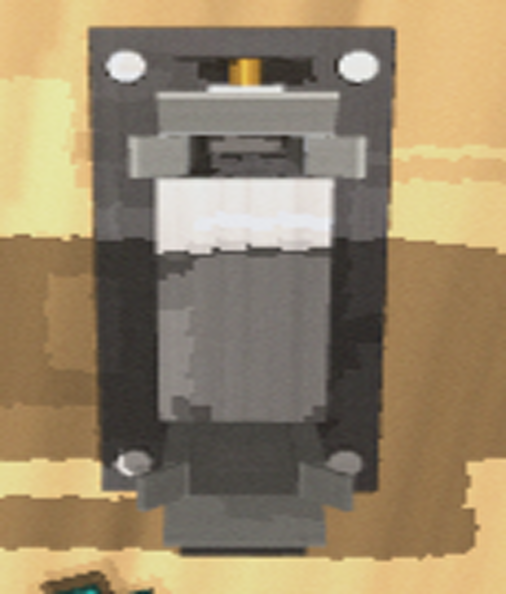

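The magazine is clear at crop (240,260): long axis at 98.1°, centre about (0.546, 0.156), and the channel points agree. Next I go over pad 1.

Run:
```python
from h import *
goal(.447,-.085,.22,67)
```

```text
goal d(25cm units) [-0.8382 -0.5112  0.1216] turn 0.3471 | now [0.5434 0.1407 0.2505] yaw 98.24 F [-0.45 -0.76  0.22] gap 1.002 t 3.03
```

Emit:
{"fn": "play_rows", "kwargs": {
  "targets": [
    [[-0.957,-0.528,0.12,0.347,0],[-0.957,-0.528,0.12,0.347,0],[-0.957,-0.528,0.12,0.347,0],[-0.957,-0.528,0.12,0.347,0],[-0.957,-0.528,0.12,0.347,0],[-0.957,-0.528,0.12,0.347,0],[-0.957,-0.528,0.12,0.347,0],[-0.957,-0.528,0.12,0.347,0],[-0.957,-0.528,0.12,0.347,0],[-0.957,-0.528,0.12,0.347,0]]
  ]
}}

```text
time: 3.87
ee_pos: [0.4476, -0.1142, 0.2204]
ee_rot: [[0.39, 0.921, 0.001], [0.921, -0.39, 0.0], [0.001, 0.001, -1.0]]
contact_force: [-1.0, -0.9, -0.4]
finger_gap: 1.004
gripper_force: 0.0
```

```bash
cat >> h.py <<'E'
def padpose(fn,guess):
    """dark pad's pose from its top face (z=.021) in the wrist picture"""
    s=ctrl.sense(); im=save("wrist",fn)
    f=im.astype(float); rel=(f.max(2)-f.min(2))/(f.max(2)+1); m=((rel<.25)&(f.max(2)<150)).astype(np.uint8)
    c=proj("wrist",[*guess,.021],s)[0].astype(int); _,lab=cv2.connectedComponents(m); k=lab[c[1],c[0]]
    ys,xs=np.nonzero(lab==k); P=unproj("wrist",np.c_[xs,ys],.021,s)[:,:2]
    r=cv2.minAreaRect(P.astype(np.float32)*1000); w,V=np.linalg.eigh(np.cov(P.T)); v=V[:,1]*np.sign(V[1,1])
    print("px",c,[xs.min(),xs.max(),ys.min(),ys.max()],k,len(P),r,"mean",P.mean(0),"yaw",np.degrees(np.arctan2(v[1],v[0])))
    return im
E
python3 - <<'E'
from h import *
goal(.445,-.12,.2,67)
im=padpose("pics/w2.png",(.445,-.12))
for d in ctrl.pinpoint("wrist","pad_a_center")[:3]: print(d["score"],d["xy"],unproj("wrist",d["xy"],.0105)[0])
E
```

```text
goal d(25cm units) [-0.0256 -0.0005  0.0814] turn 0.0003 | now [ 0.4476 -0.1142  0.2204] yaw 67.03 F [-0.98 -0.89 -0.38] gap 1.004 t 3.87
px [315 182] [np.int64(294), np.int64(334), np.int64(139), np.int64(226)] 27 2947 ((442.86224365234375, -120.68678283691406), (98.76165008544922, 42.973793029785156), 65.24028778076172) mean [ 0.44362946 -0.11919812] yaw 65.23193506207599
0.88 [314.5, 180.5] [ 0.44435518 -0.1186654   0.0105    ]
```

View pics/w2.png

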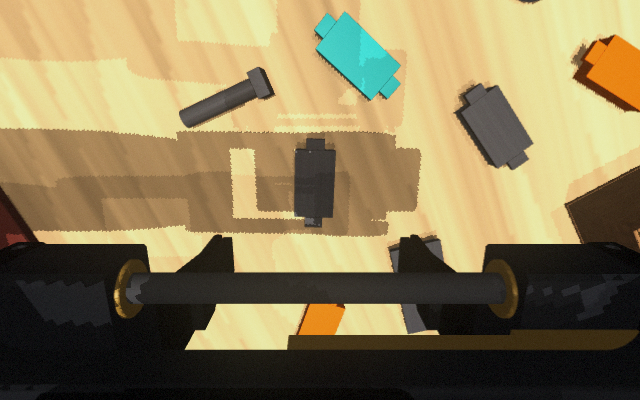

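Pad 1 shows clearly at (315,182), bounded by columns 294–334 and rows 139–226. Pose is (0.443, -0.120) at 65.2°. I'll descend and grip.

Run:
```python
from h import *
goal(.443,-.12,.004,65.2)
```

```text
goal d(25cm units) [-0.032  -0.0081  0.8653] turn 0.0217 | now [ 0.4479 -0.1135  0.2203] yaw 67.15 F [-0.01 -0.34  0.55] gap 1.002 t 3.97
```

Emit:
{"fn": "play_rows", "kwargs": {
  "targets": [
    [[-0.031,-0.009,0.3,0.021,0],[-0.031,-0.009,0.6,0.021,0],[-0.031,-0.009,0.75,0.021,0],[-0.031,-0.009,0.83,0.021,0],[-0.031,-0.009,0.864,0.021,0],[-0.031,-0.009,0.864,0.021,0],[-0.031,-0.009,0.864,0.021,1],[-0.031,-0.009,0.864,0.021,1],[-0.031,-0.009,0.864,0.021,1],[-0.031,-0.009,0.864,0.021,1],[-0.031,-0.009,0.864,0.021,1],[-0.031,-0.009,0.864,0.021,1],[-0.031,-0.009,0.864,0.021,1],[-0.031,-0.009,0.864,0.021,1]]
  ],
  "grip_force": 45
}}

```text
time: 5.13
ee_pos: [0.4426, -0.1207, 0.0043]
ee_rot: [[0.42, 0.908, 0.001], [0.908, -0.42, -0.0], [0.0, 0.001, -1.0]]
contact_force: [0.2, 0.8, 2.0]
finger_gap: 0.498
gripper_force: 45.0
```

Run:
```python
from h import *
goal(.443,-.12,.19,65.2)
```

```text
goal d(25cm units) [ 0.0033  0.001  -0.7427] turn -0.0002 | now [ 0.4426 -0.1207  0.0043] yaw 65.18 F [0.16 0.81 2.05] gap 0.498 t 5.13
```

Emit:
{"fn": "play_rows", "kwargs": {
  "targets": [
    [[0,0,-0.15,0,1],[0,0,-0.3,0,1],[0,0,-0.45,0,1],[0,0,-0.6,0,1],[0.1,0,-0.7,-0.05,1],[0.25,0,-0.74,-0.1,1],[0.4,0,-0.74,-0.15,1],[0.55,0,-0.74,-0.2,1],[0.7,0,-0.74,-0.25,1],[0.85,0,-0.74,-0.3,1],[0.95,0,-0.74,-0.366,1],[0.95,0,-0.74,-0.366,1]]
  ]
}}

```text
time: 6.13
ee_pos: [0.5427, 0.0992, 0.1884]
ee_rot: [[-0.15, 0.989, -0.0], [0.989, 0.15, 0.002], [0.002, 0.0, -1.0]]
contact_force: [-0.5, -1.3, -2.5]
finger_gap: 0.501
gripper_force: 45.0
```

Run:
```python
from h import *
goal(.5459,.1558,.135,98.14)
```

```text
goal d(25cm units) [0.2215 0.0467 0.2141] turn 0.0054 | now [0.5427 0.0992 0.1884] yaw 98.63 F [-0.5  -1.32 -2.47] gap 0.501 t 6.13
```

Emit:
{"fn": "play_rows", "kwargs": {
  "targets": [
    [[0.12,0.025,0,0.005,1],[0.221,0.047,0,0.005,1],[0.221,0.047,0,0.005,1],[0.221,0.047,0.1,0.005,1],[0.221,0.047,0.21,0.005,1],[0.221,0.047,0.21,0.005,1],[0.221,0.047,0.21,0.005,1]]
  ]
}}

```text
time: 6.72
ee_pos: [0.5436, 0.1503, 0.1345]
ee_rot: [[-0.133, 0.991, -0.006], [0.991, 0.133, -0.001], [-0.0, -0.006, -1.0]]
contact_force: [0.4, 0.1, -1.7]
finger_gap: 0.498
gripper_force: 45.0
```

Run:
```python
from h import *
s=ctrl.sense(); goal(.5459,.1558,.135,98.14,s); im=save("wrist","pics/w3.png")
# predicted mouth-frame points
a=np.radians(98.14); u=np.array([np.cos(a),np.sin(a)]); c=np.array([.5459,.1558])
for t in (-.06,-.0515,.0515,.06): print(t,proj("wrist",[*(c+t*u),.105],s)[0])
cv2.imwrite("pics/w3c.png",cv2.resize(im[60:360,200:440,::-1],None,fx=2,fy=2))
```

```text
goal d(25cm units) [ 0.0205  0.0119 -0.0021] turn -0.0057 | now [0.5436 0.1503 0.1345] yaw 97.62 F [ 0.38  0.1  -1.75] gap 0.498 t 6.72
-0.06 [321.21058801 312.05236888]
-0.0515 [321.16198383 300.62074475]
0.0515 [320.4824917  139.88315034]
0.06 [320.4176397  124.45087182]
```

View pics/w3c.png

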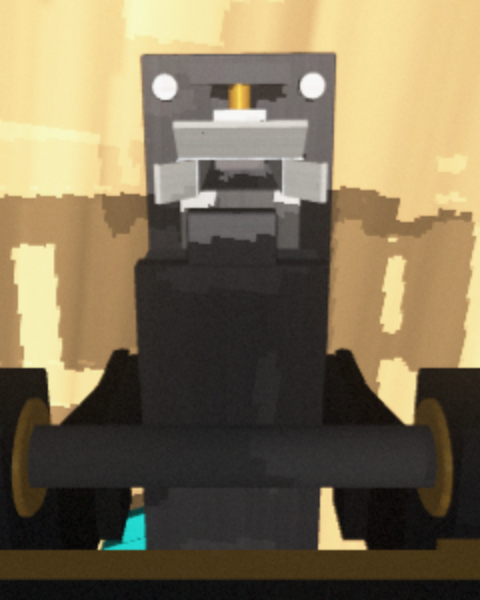

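The pad hangs about 5 mm short of the mouth centre. The far ear, at crop row 210, has not reached the flare's channel yet. I'll correct that.

Run:
```python
from h import *
goal(.5459,.1558,.130,98.14)
```

```text
goal d(25cm units) [0.0202 0.0052 0.0259] turn -0.0057 | now [0.5453 0.1506 0.1365] yaw 97.62 F [ 0.36  0.53 -1.67] gap 0.497 t 6.77
```

Emit:
{"fn": "play_rows", "kwargs": {
  "targets": [
    [[0.02,0.006,0.02,-0.005,1],[0.02,0.006,0.02,-0.005,1],[0.02,0.006,0.02,-0.005,1],[0.02,0.006,0.02,-0.005,1]]
  ]
}}

```text
time: 7.1
ee_pos: [0.5472, 0.1566, 0.1325]
ee_rot: [[-0.142, 0.99, 0.001], [0.99, 0.142, 0.0], [-0.0, 0.001, -1.0]]
contact_force: [0.5, 0.3, -2.4]
finger_gap: 0.497
gripper_force: 45.0
```

```bash
cat >> h.py <<'E'
def avg(n=6):
    S=[]
    for _ in range(n): ctrl.read_camera("wrist"); S.append(ctrl.sense())
    p=np.array([s["ee_pos"] for s in S]); r=np.array([s["ee_rot"] for s in S])
    s=dict(S[-1]); s["ee_pos"]=np.median(p,0); s["ee_rot"]=np.median(r,0); s["contact_force"]=np.median([x["contact_force"] for x in S],0)
    print("std mm",p.std(0)*1000); return s
E
python3 - <<'E'
from h import *
goal(.5459,.1558,.130,98.14,avg())
E
```

```text
std mm [0.14459404 0.01974103 0.22384678]
goal d(25cm units) [-0.0023 -0.0041  0.0079] turn -0.0001 | now [0.5468 0.1565 0.132 ] yaw 98.13 F [-0.19  0.27 -2.68] gap 0.498 t 7.4
```

Emit:
{"fn": "play_rows", "kwargs": {
  "targets": [
    [[-0.005,-0.004,0.04,0,1],[-0.005,-0.004,0.07,0,1],[-0.005,-0.004,0.1,0,1],[-0.005,-0.004,0.12,0,1],[-0.005,-0.004,0.14,0,1],[-0.005,-0.004,0.14,0,1],[-0.005,-0.004,0.14,0,1]]
  ]
}}

```text
time: 7.98
ee_pos: [0.5455, 0.1551, 0.096]
ee_rot: [[-0.141, 0.99, -0.001], [0.99, 0.141, -0.0], [0.0, -0.001, -1.0]]
contact_force: [0.4, 0.1, -2.1]
finger_gap: 0.495
gripper_force: 45.0
```

Run:
```python
from h import *
goal(.5459,.1558,.09,98.14,avg(4))
```

```text
std mm [0.13727511 0.02044996 0.21724546]
goal d(25cm units) [ 0.0027 -0.0009  0.0279] turn -0.0001 | now [0.5462 0.1552 0.097 ] yaw 98.13 F [-0.05 -0.08 -2.61] gap 0.495 t 8.18
```

Emit:
{"fn": "play_rows", "kwargs": {
  "targets": [
    [[0,0,0.01,0,1],[0,0,0.02,0,1],[0,0,0.03,0,1],[0,0,0.03,0,1]]
  ]
}}

```text
time: 8.52
ee_pos: [0.5453, 0.155, 0.0883]
ee_rot: [[-0.141, 0.99, -0.001], [0.99, 0.141, -0.0], [-0.0, -0.001, -1.0]]
contact_force: [-0.1, 0.3, -3.1]
finger_gap: 0.492
gripper_force: 45.0
```

Emit:
{"fn": "play_rows", "kwargs": {
  "targets": [
    [[0,0,0.008,0,1],[0,0,0.016,0,1],[0,0,0.016,0,1]]
  ]
}}

```text
time: 8.77
ee_pos: [0.5455, 0.1551, 0.0845]
ee_rot: [[-0.141, 0.99, -0.001], [0.99, 0.141, -0.0], [0.0, -0.001, -1.0]]
contact_force: [-0.1, 0.0, -2.5]
finger_gap: 0.492
gripper_force: 45.0
```

Emit:
{"fn": "play_rows", "kwargs": {
  "targets": [
    [[0,0,0.008,0,1],[0,0,0.016,0,1],[0,0,0.016,0,1]]
  ]
}}

```text
time: 9.02
ee_pos: [0.5455, 0.1551, 0.0805]
ee_rot: [[-0.141, 0.99, -0.001], [0.99, 0.141, -0.0], [0.0, -0.001, -1.0]]
contact_force: [0.1, -0.1, -2.6]
finger_gap: 0.496
gripper_force: 45.0
```

Emit:
{"fn": "play_rows", "kwargs": {
  "targets": [
    [[0,0,0.008,0,1],[0,0,0.012,0,1],[0,0,0.012,0,1]]
  ]
}}

```text
time: 9.27
ee_pos: [0.5456, 0.1551, 0.0777]
ee_rot: [[-0.141, 0.99, -0.001], [0.99, 0.141, -0.0], [-0.0, -0.001, -1.0]]
contact_force: [0.2, 0.2, -2.6]
finger_gap: 0.493
gripper_force: 45.0
```

Emit:
{"fn": "play_rows", "kwargs": {
  "targets": [
    [[0,0,0.008,0,1],[0,0,0.012,0,1],[0,0,0.012,0,1]]
  ]
}}

```text
time: 9.52
ee_pos: [0.5461, 0.1552, 0.0754]
ee_rot: [[-0.141, 0.99, 0.001], [0.99, 0.141, 0.0], [0.0, 0.001, -1.0]]
contact_force: [-0.1, -0.0, 1.1]
finger_gap: 0.493
gripper_force: 45.0
```

Emit:
{"fn": "play_rows", "kwargs": {
  "targets": [
    [[0,0,0.008,0,1],[0,0,0.012,0,1],[0,0,0.012,0,1]]
  ]
}}

```text
time: 9.77
ee_pos: [0.5461, 0.1552, 0.0721]
ee_rot: [[-0.141, 0.99, 0.001], [0.99, 0.141, 0.0], [0.0, 0.001, -1.0]]
contact_force: [-0.6, 0.1, 2.7]
finger_gap: 0.498
gripper_force: 45.0
```

Contact with the follower came at TCP z≈0.076. The ears need to go about 21 mm down from there, to roughly 0.054.

Emit:
{"fn": "play_rows", "kwargs": {
  "targets": [
    [[0,0,0.006,0,1],[0,0,0.012,0,1],[0,0,0.012,0,1]]
  ]
}}

```text
time: 10.02
ee_pos: [0.5461, 0.1555, 0.0693]
ee_rot: [[-0.141, 0.99, 0.001], [0.99, 0.141, 0.001], [0.0, 0.001, -1.0]]
contact_force: [-0.5, 1.3, 4.5]
finger_gap: 0.498
gripper_force: 45.0
```

Emit:
{"fn": "play_rows", "kwargs": {
  "targets": [
    [[0,0,0.006,0,1],[0,0,0.012,0,1],[0,0,0.012,0,1]]
  ]
}}

```text
time: 10.27
ee_pos: [0.5463, 0.1552, 0.0667]
ee_rot: [[-0.141, 0.99, 0.001], [0.99, 0.141, 0.0], [0.0, 0.001, -1.0]]
contact_force: [-1.9, -0.5, 6.9]
finger_gap: 0.494
gripper_force: 45.0
```

Emit:
{"fn": "play_rows", "kwargs": {
  "targets": [
    [[0,0,0.006,0,1],[0,0,0.012,0,1],[0,0,0.012,0,1]]
  ]
}}

```text
time: 10.52
ee_pos: [0.5463, 0.1552, 0.0637]
ee_rot: [[-0.141, 0.99, 0.001], [0.99, 0.141, 0.0], [-0.0, 0.001, -1.0]]
contact_force: [-1.3, -0.1, 4.5]
finger_gap: 0.499
gripper_force: 45.0
```

Emit:
{"fn": "play_rows", "kwargs": {
  "targets": [
    [[0,0,0.006,0,1],[0,0,0.012,0,1],[0,0,0.012,0,1]]
  ]
}}

```text
time: 10.77
ee_pos: [0.5463, 0.1552, 0.0603]
ee_rot: [[-0.141, 0.99, 0.001], [0.99, 0.141, 0.0], [-0.0, 0.001, -1.0]]
contact_force: [0.2, 0.3, 3.2]
finger_gap: 0.494
gripper_force: 45.0
```

Emit:
{"fn": "play_rows", "kwargs": {
  "targets": [
    [[0,0,0.006,0,1],[0,0,0.012,0,1],[0,0,0.012,0,1]]
  ]
}}

```text
time: 11.02
ee_pos: [0.5462, 0.1551, 0.057]
ee_rot: [[-0.141, 0.99, 0.001], [0.99, 0.141, 0.0], [-0.0, 0.001, -1.0]]
contact_force: [1.2, 0.2, 2.2]
finger_gap: 0.495
gripper_force: 45.0
```

Emit:
{"fn": "play_rows", "kwargs": {
  "targets": [
    [[0,0,0.006,0,1],[0,0,0.012,0,1],[0,0,0.016,0,1],[0,0,0.016,0,1],[0,0,0.016,0,1]]
  ]
}}

```text
time: 11.43
ee_pos: [0.5462, 0.1551, 0.0532]
ee_rot: [[-0.141, 0.99, 0.001], [0.99, 0.141, 0.0], [-0.0, 0.001, -1.0]]
contact_force: [0.2, 1.2, 4.7]
finger_gap: 0.5
gripper_force: 45.0
```

Run:
```python
from h import *
goal(.5459,.1558,.09,98.14,avg(4))
```

```text
std mm [0.02522877 0.00780966 0.02692695]
goal d(25cm units) [ 0.0027 -0.0005 -0.1471] turn -0.0001 | now [0.5462 0.1551 0.0532] yaw 98.13 F [0.62 0.03 4.42] gap 0.496 t 11.63
```

Emit:
{"fn": "play_rows", "kwargs": {
  "targets": [
    [[0,0,0,0,0],[0,0,0,0,0],[0,0,0,0,0],[0,0,0,0,0],[0,0,0,0,0],[0,0,-0.12,0,0],[0,0,-0.24,0,0],[0,0,-0.4,0,0],[0,0,-0.56,0,0],[0,0,-0.72,0,0],[0,0,-0.78,0,0],[0,0,-0.78,0,0],[0,0,-0.78,0,0]]
  ]
}}

```text
time: 12.72
ee_pos: [0.5463, 0.1552, 0.2491]
ee_rot: [[-0.141, 0.99, 0.002], [0.99, 0.141, 0.0], [0.0, 0.002, -1.0]]
contact_force: [-0.1, 0.6, -0.6]
finger_gap: 1.002
gripper_force: 0.0
```

Run:
```python
from h import *
s=avg(3); goal(.643,-.125,.22,106,s); im=save("wrist","pics/w4.png")
cv2.imwrite("pics/w4c.png",cv2.resize(im[80:260,255:385,::-1],None,fx=3.3,fy=3.3,interpolation=cv2.INTER_CUBIC))
```

```text
std mm [0.31817124 0.04687199 0.63378608]
goal d(25cm units) [-1.1642  0.2309  0.1039] turn -0.0875 | now [0.5448 0.155  0.2461] yaw 98.13 F [ 0.06 -0.02 -0.48] gap 1.004 t 12.87
```

View pics/w4c.png

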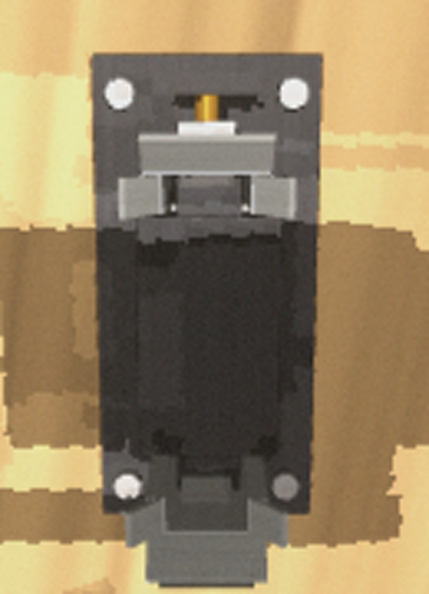

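Pad 1 fills the magazine squarely. Plate width is about 42 px, which puts its top near z≈0.07, so it is snapped under the lips. The second pad is next.

Emit:
{"fn": "play_rows", "kwargs": {
  "targets": [
    [[-0.15,0.03,0,-0.09,0],[-0.32,0.06,0,-0.09,0],[-0.48,0.1,0,-0.09,0],[-0.64,0.13,0,-0.09,0],[-0.8,0.16,0,-0.09,0],[-0.95,0.19,0.03,-0.09,0],[-1,0.23,0.1,-0.09,0],[-1,0.23,0.1,-0.09,0],[-1,0.23,0.1,-0.09,0]]
  ]
}}

```text
time: 13.67
ee_pos: [0.6366, -0.0849, 0.2194]
ee_rot: [[-0.278, 0.961, -0.006], [0.961, 0.278, 0.002], [0.003, -0.005, -1.0]]
contact_force: [-1.0, 0.6, -0.2]
finger_gap: 0.999
gripper_force: 0.0
```

Run:
```python
from h import *
goal(.643,-.135,.22,106,avg(2))
```

```text
std mm [0.20253151 0.25670181 0.59135064]
goal d(25cm units) [-0.2035 -0.0352  0.0058] turn 0.0025 | now [ 0.6372 -0.0837  0.2215] yaw 106.22 F [0.05 0.14 0.26] gap 1.002 t 13.77
```

Emit:
{"fn": "play_rows", "kwargs": {
  "targets": [
    [[-0.13,-0.03,0,0,0],[-0.2,-0.035,0,0,0],[-0.2,-0.035,0,0,0],[-0.2,-0.035,0,0,0],[-0.2,-0.035,0,0,0]]
  ]
}}

```text
time: 14.18
ee_pos: [0.6437, -0.1339, 0.2234]
ee_rot: [[-0.28, 0.96, 0.0], [0.96, 0.28, 0.0], [0.0, 0.0, -1.0]]
contact_force: [-0.4, 1.0, -0.8]
finger_gap: 1.001
gripper_force: 0.0
```

Run:
```python
from h import *
s=avg(3); im=padpose("pics/w5.png",(.643,-.140)); goal(.643,-.14,.004,106,s)
for d in ctrl.pinpoint("wrist","pad_a_center")[:2]: print(d["score"],d["xy"],unproj("wrist",d["xy"],.0105,s)[0])
```

```text
std mm [0.01211745 0.03427313 0.05159461]
px [313 181] [np.int64(296), np.int64(335), np.int64(145), np.int64(224)] 72 2706 ((646.0301513671875, -144.0407257080078), (42.390785217285156, 90.24079132080078), 15.413132667541504) mean [ 0.64486081 -0.14150026] yaw 106.4122017225812
goal d(25cm units) [-0.0238 -0.0099  0.877 ] turn 0.0031 | now [ 0.6437 -0.1337  0.2233] yaw 106.28 F [-0.44 -0.14  0.01] gap 0.999 t 14.33
```

View pics/w5.png

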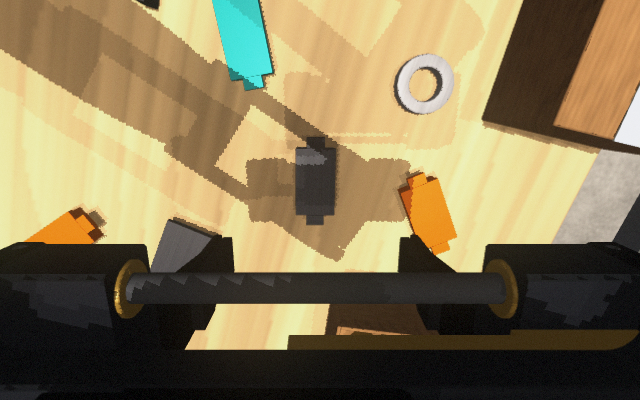

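Pad 2 is at (316,181), spanning rows 137–224. My mask lost its far ear, so I shifted the centre to about (0.6446, -0.140). The orange look-alike at (430,210) is about 88 mm off, so it is clear.

Emit:
{"fn": "play_rows", "kwargs": {
  "targets": [
    [[-0.025,-0.004,0.3,0.003,0],[-0.025,-0.004,0.6,0.003,0],[-0.025,-0.004,0.76,0.003,0],[-0.025,-0.004,0.84,0.003,0],[-0.025,-0.004,0.876,0.003,0],[-0.025,-0.004,0.876,0.003,0],[-0.025,-0.004,0.876,0.003,1],[-0.025,-0.004,0.876,0.003,1],[-0.025,-0.004,0.876,0.003,1],[-0.025,-0.004,0.876,0.003,1],[-0.025,-0.004,0.876,0.003,1],[-0.025,-0.004,0.876,0.003,1],[-0.025,-0.004,0.876,0.003,1],[-0.025,-0.004,0.876,0.003,1]]
  ]
}}

```text
time: 15.6
ee_pos: [0.6446, -0.141, 0.0043]
ee_rot: [[-0.275, 0.961, 0.0], [0.961, 0.275, -0.0], [-0.0, 0.0, -1.0]]
contact_force: [-0.7, 1.1, 1.4]
finger_gap: 0.499
gripper_force: 45.0
```

Run:
```python
from h import *
goal(.5459,.1558,.19,98.14,avg(3))
```

```text
std mm [0.00739788 0.00727348 0.01277378]
goal d(25cm units) [ 1.2498 -0.0529 -0.7431] turn 0.0869 | now [ 0.6446 -0.141   0.0043] yaw 105.96 F [ 0.15 -0.41  1.03] gap 0.496 t 15.75
```

Emit:
{"fn": "play_rows", "kwargs": {
  "targets": [
    [[0,0,-0.15,0,1],[0,0,-0.3,0,1],[0,0,-0.45,0,1],[0,0,-0.6,0,1],[0.1,0,-0.7,0.02,1],[0.25,0,-0.74,0.04,1],[0.4,0,-0.74,0.06,1],[0.55,0,-0.74,0.087,1],[0.7,-0.02,-0.74,0.087,1],[0.85,-0.04,-0.74,0.087,1],[0.98,-0.053,-0.74,0.087,1],[0.98,-0.053,-0.74,0.087,1],[0.98,-0.053,-0.74,0.087,1],[0.98,-0.053,-0.74,0.087,1]]
  ]
}}

```text
time: 16.92
ee_pos: [0.5643, 0.0907, 0.1888]
ee_rot: [[-0.142, 0.99, -0.0], [0.99, 0.142, -0.001], [-0.001, -0.0, -1.0]]
contact_force: [-0.3, -0.5, -1.9]
finger_gap: 0.497
gripper_force: 45.0
```

Run:
```python
from h import *
goal(.5461,.1547,.135,98.14,avg(4))
```

```text
std mm [0.06845464 0.16677578 0.01014319]
goal d(25cm units) [ 0.2676 -0.0372  0.2153] turn -0.001 | now [0.5647 0.0898 0.1888] yaw 98.05 F [ 0.11 -0.15 -2.2 ] gap 0.494 t 17.12
```

Emit:
{"fn": "play_rows", "kwargs": {
  "targets": [
    [[0.13,-0.02,0,0,1],[0.268,-0.037,0,0,1],[0.268,-0.037,0,0,1],[0.268,-0.037,0,0,1],[0.268,-0.037,0.1,0,1],[0.268,-0.037,0.2,0,1],[0.268,-0.037,0.2,0,1],[0.268,-0.037,0.2,0,1],[0.268,-0.037,0.2,0,1]]
  ]
}}

```text
time: 17.87
ee_pos: [0.5466, 0.1551, 0.1401]
ee_rot: [[-0.14, 0.99, 0.001], [0.99, 0.14, -0.0], [-0.0, 0.001, -1.0]]
contact_force: [-0.1, -0.5, -1.7]
finger_gap: 0.497
gripper_force: 45.0
```

Run:
```python
from h import *
goal(.5461,.1547,.100,98.14,avg(4))
```

```text
std mm [0.11441786 0.17071339 0.11353611]
goal d(25cm units) [-0.0033 -0.005   0.1635] turn -0.0005 | now [0.5471 0.1557 0.1409] yaw 98.09 F [-0.19  0.11 -1.64] gap 0.496 t 18.07
```

Emit:
{"fn": "play_rows", "kwargs": {
  "targets": [
    [[-0.003,-0.004,0.03,0,1],[-0.003,-0.004,0.06,0,1],[-0.003,-0.004,0.09,0,1],[-0.003,-0.004,0.12,0,1],[-0.003,-0.004,0.15,0,1],[-0.003,-0.004,0.164,0,1],[-0.003,-0.004,0.164,0,1]]
  ]
}}

```text
time: 18.65
ee_pos: [0.5437, 0.155, 0.0963]
ee_rot: [[-0.141, 0.99, -0.003], [0.99, 0.141, -0.0], [0.0, -0.003, -1.0]]
contact_force: [-1.1, -0.7, -2.0]
finger_gap: 0.498
gripper_force: 45.0
```

Emit:
{"fn": "play_rows", "kwargs": {
  "targets": [
    [[0,0,0.01,0,1],[0,0,0.02,0,1],[0,0,0.03,0,1],[0,0,0.04,0,1],[0,0,0.05,0,1],[0,0,0.05,0,1]]
  ]
}}

```text
time: 19.15
ee_pos: [0.5444, 0.155, 0.0849]
ee_rot: [[-0.141, 0.99, -0.001], [0.99, 0.141, -0.0], [0.0, -0.001, -1.0]]
contact_force: [0.5, -0.6, -2.1]
finger_gap: 0.497
gripper_force: 45.0
```

Run:
```python
from h import *
goal(.5461,.1550,.08,98.14,avg(3))
```

```text
std mm [0.13671787 0.00707418 0.15931681]
goal d(25cm units) [-0.001   0.0054  0.0217] turn -0.0001 | now [0.5447 0.1551 0.0854] yaw 98.13 F [ 0.53 -0.14 -1.99] gap 0.492 t 19.3
```

Emit:
{"fn": "play_rows", "kwargs": {
  "targets": [
    [[0,0.005,0.008,0,1],[0,0.005,0.016,0,1],[0,0.005,0.024,0,1],[0,0.005,0.024,0,1]]
  ]
}}

```text
time: 19.63
ee_pos: [0.5457, 0.1552, 0.0789]
ee_rot: [[-0.141, 0.99, -0.001], [0.99, 0.141, -0.0], [-0.0, -0.001, -1.0]]
contact_force: [0.6, 0.5, -2.4]
finger_gap: 0.496
gripper_force: 45.0
```

Emit:
{"fn": "play_rows", "kwargs": {
  "targets": [
    [[0,0,0.006,0,1],[0,0,0.012,0,1],[0,0,0.012,0,1]]
  ]
}}

```text
time: 19.88
ee_pos: [0.5462, 0.1553, 0.0767]
ee_rot: [[-0.141, 0.99, 0.0], [0.99, 0.141, 0.0], [-0.0, 0.0, -1.0]]
contact_force: [-1.3, -0.5, 2.0]
finger_gap: 0.493
gripper_force: 45.0
```

Emit:
{"fn": "play_rows", "kwargs": {
  "targets": [
    [[0,0,0.006,0,1],[0,0,0.012,0,1],[0,0,0.012,0,1]]
  ]
}}

```text
time: 20.13
ee_pos: [0.5462, 0.1553, 0.0737]
ee_rot: [[-0.141, 0.99, 0.0], [0.99, 0.141, 0.0], [-0.0, 0.0, -1.0]]
contact_force: [-1.1, -0.3, 2.3]
finger_gap: 0.495
gripper_force: 45.0
```

Emit:
{"fn": "play_rows", "kwargs": {
  "targets": [
    [[0,0,0.006,0,1],[0,0,0.012,0,1],[0,0,0.012,0,1]]
  ]
}}

```text
time: 20.38
ee_pos: [0.5462, 0.1553, 0.0704]
ee_rot: [[-0.141, 0.99, 0.0], [0.99, 0.141, 0.0], [0.0, 0.0, -1.0]]
contact_force: [0.2, 1.4, 3.4]
finger_gap: 0.498
gripper_force: 45.0
```

Emit:
{"fn": "play_rows", "kwargs": {
  "targets": [
    [[0,0,0.006,0,1],[0,0,0.012,0,1],[0,0,0.012,0,1]]
  ]
}}

```text
time: 20.63
ee_pos: [0.5464, 0.1553, 0.0681]
ee_rot: [[-0.141, 0.99, 0.001], [0.99, 0.141, 0.0], [0.0, 0.001, -1.0]]
contact_force: [-2.3, -0.4, 6.0]
finger_gap: 0.498
gripper_force: 45.0
```

Emit:
{"fn": "play_rows", "kwargs": {
  "targets": [
    [[0,0,0.006,0,1],[0,0,0.012,0,1],[0,0,0.012,0,1]]
  ]
}}

```text
time: 20.88
ee_pos: [0.5466, 0.1554, 0.0654]
ee_rot: [[-0.141, 0.99, 0.001], [0.99, 0.141, 0.0], [0.0, 0.001, -1.0]]
contact_force: [-2.3, -0.9, 8.0]
finger_gap: 0.502
gripper_force: 45.0
```

Emit:
{"fn": "play_rows", "kwargs": {
  "targets": [
    [[0,0,0.006,0,1],[0,0,0.012,0,1],[0,0,0.012,0,1]]
  ]
}}

```text
time: 21.13
ee_pos: [0.5466, 0.1554, 0.062]
ee_rot: [[-0.141, 0.99, 0.001], [0.99, 0.141, 0.0], [0.0, 0.001, -1.0]]
contact_force: [-1.0, 1.0, 4.8]
finger_gap: 0.495
gripper_force: 45.0
```

Run:
```python
from h import *
goal(.5461,.1550,.0555,98.14,avg(3))
```

```text
std mm [0.01529436 0.00850149 0.00728353]
goal d(25cm units) [-0.0011 -0.0021  0.0261] turn -0.0001 | now [0.5466 0.1553 0.062 ] yaw 98.13 F [-0.78  0.05  5.48] gap 0.494 t 21.28
```

Lips gave near 0.064, so I go about 8 mm further in small steps.

Emit:
{"fn": "play_rows", "kwargs": {
  "targets": [
    [[0,0,0.006,0,1],[0,0,0.012,0,1],[0,0,0.018,0,1],[0,0,0.018,0,1]]
  ]
}}

```text
time: 21.62
ee_pos: [0.5465, 0.1553, 0.057]
ee_rot: [[-0.141, 0.99, 0.001], [0.99, 0.141, 0.0], [0.0, 0.001, -1.0]]
contact_force: [1.6, 1.2, 0.6]
finger_gap: 0.497
gripper_force: 45.0
```

Emit:
{"fn": "play_rows", "kwargs": {
  "targets": [
    [[0,0,0.004,0,1],[0,0,0.006,0,1],[0,0,0.006,0,1]]
  ]
}}

```text
time: 21.87
ee_pos: [0.5465, 0.1553, 0.0558]
ee_rot: [[-0.141, 0.99, 0.001], [0.99, 0.141, 0.0], [0.0, 0.001, -1.0]]
contact_force: [-1.5, 0.1, 3.0]
finger_gap: 0.498
gripper_force: 45.0
```

Emit:
{"fn": "play_rows", "kwargs": {
  "targets": [
    [[0,0,0.003,0,1],[0,0,0.003,0,1],[0,0,0.003,0,1]]
  ]
}}

```text
time: 22.12
ee_pos: [0.5465, 0.1553, 0.055]
ee_rot: [[-0.141, 0.99, 0.001], [0.99, 0.141, 0.0], [0.0, 0.001, -1.0]]
contact_force: [-0.3, 0.8, 4.4]
finger_gap: 0.5
gripper_force: 45.0
```

Run:
```python
from h import *
goal(.5461,.1550,.0555,98.14,avg(4))
```

```text
std mm [0.0232951  0.01358911 0.02017044]
goal d(25cm units) [-0.001  -0.0017 -0.0018] turn -0.0002 | now [0.5465 0.1553 0.055 ] yaw 98.13 F [0.93 0.   5.09] gap 0.493 t 22.32
```

Emit:
{"fn": "play_rows", "kwargs": {
  "targets": [
    [[0,0,0.003,0,1],[0,0,0.003,0,1],[0,0,0.003,0,1]]
  ]
}}

```text
time: 22.57
ee_pos: [0.5464, 0.1553, 0.0542]
ee_rot: [[-0.141, 0.99, 0.001], [0.99, 0.141, 0.0], [0.0, 0.001, -1.0]]
contact_force: [1.5, 0.8, 4.6]
finger_gap: 0.497
gripper_force: 45.0
```

Run:
```python
from h import *
goal(.5461,.1550,.054,98.14,avg(3))
```

```text
std mm [0.00594068 0.00666939 0.00592013]
goal d(25cm units) [-0.001  -0.0014  0.001 ] turn -0.0001 | now [0.5464 0.1553 0.0542] yaw 98.13 F [1.68 0.2  5.01] gap 0.499 t 22.72
```

Emit:
{"fn": "play_rows", "kwargs": {
  "targets": [
    [[0,0,0.002,0,1],[0,0,0.002,0,1],[0,0,0.002,0,1]]
  ]
}}

```text
time: 22.97
ee_pos: [0.5464, 0.1553, 0.0537]
ee_rot: [[-0.141, 0.99, 0.001], [0.99, 0.141, 0.0], [0.0, 0.001, -1.0]]
contact_force: [2.5, -0.3, 5.4]
finger_gap: 0.494
gripper_force: 45.0
```

Emit:
{"fn": "play_rows", "kwargs": {
  "targets": [
    [[0,0,0,0,0],[0,0,0,0,0],[0,0,0,0,0],[0,0,0,0,0],[0,0,0,0,0],[0,0,-0.12,0,0],[0,0,-0.24,0,0],[0,0,-0.4,0,0],[0,0,-0.56,0,0],[0,0,-0.72,0,0],[0,0,-0.78,0,0],[0,0,-0.78,0,0],[0,0,-0.78,0,0],[0,0,-0.78,0,0]]
  ]
}}

```text
time: 24.13
ee_pos: [0.5451, 0.1551, 0.2468]
ee_rot: [[-0.141, 0.99, -0.003], [0.99, 0.141, -0.0], [0.0, -0.003, -1.0]]
contact_force: [-0.1, -0.3, -0.3]
finger_gap: 0.997
gripper_force: 0.0
```

Run:
```python
from h import *
s=avg(3); goal(.643,-.125,.22,106,s); im=save("wrist","pics/w6.png")
a=cv2.imread("pics/w4.png")[80:260,255:385]; b=im[80:260,255:385,::-1]
cv2.imwrite("pics/w6c.png",cv2.resize(np.hstack([a,b]),None,fx=3,fy=3,interpolation=cv2.INTER_CUBIC))
```

```text
std mm [0.04937887 0.02392059 0.06720857]
goal d(25cm units) [-1.1645  0.2308  0.104 ] turn -0.0875 | now [0.5448 0.1551 0.2462] yaw 98.13 F [-0.04 -0.24 -0.  ] gap 1.002 t 24.28
```

View pics/w6c.png

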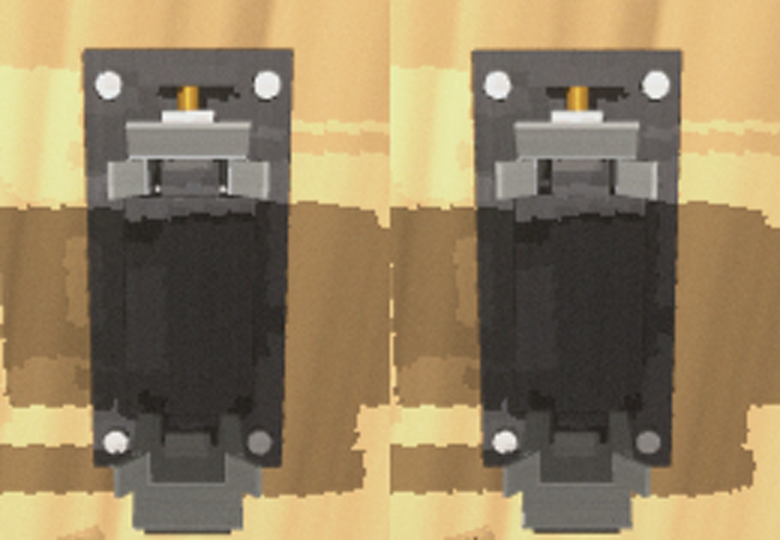

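Before (left) and after (right) look the same. The top pad sits level at the same height under both lips, and the gripper is clear, so I'm handing in.

```bash
python3 -c "
from plant import ctrl
print(ctrl.close_job())"
```

```text
the job is handed in; nothing more can be done
None
```

I loaded both small pads lining-down into the magazine, the second on top of the first; in the last picture the top one sits level under both lips, and I handed the job in at about 24 s (no verdict returned).

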